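# Find the loaded slide case by its weight and put it in the carrier

### The job

One of the four look-alike steel slide cases leaning in the rack is packed with glass slides and clearly heavier; the other three are empty. Find it by feeling the weight, stand it upright in the pocket of the white carrier, right down on the floor and set down gently, and leave each empty case fully seated in its own bay of the rack. Do not disturb the jar or the stack of dishes.

Things in the scene. Friction and masses are not known exactly. Their poses are not given: they have to be found in the camera images.
- case0: Closed steel slide case 0: 40 mm thick (x), 80 wide (y), 150 tall (z); origin at the centre of its underside, z to its top. Starts in bay 0, leaning 30 degrees, top towards the robot. All four look the same: three are empty (0.30 to 0.38 kg), one, any of them, is packed with glass slides, loose inside (0.65 to 0.91 kg).
- case1: Closed steel slide case 1: 40 mm thick (x), 80 wide (y), 150 tall (z); origin at the centre of its underside, z to its top. Starts in bay 1, leaning 30 degrees, top towards the robot. All four look the same: three are empty (0.30 to 0.38 kg), one, any of them, is packed with glass slides, loose inside (0.65 to 0.91 kg).
- case2: Closed steel slide case 2: 40 mm thick (x), 80 wide (y), 150 tall (z); origin at the centre of its underside, z to its top. Starts in bay 2, leaning 30 degrees, top towards the robot. All four look the same: three are empty (0.30 to 0.38 kg), one, any of them, is packed with glass slides, loose inside (0.65 to 0.91 kg).
- case3: Closed steel slide case 3: 40 mm thick (x), 80 wide (y), 150 tall (z); origin at the centre of its underside, z to its top. Starts in bay 3, leaning 30 degrees, top towards the robot. All four look the same: three are empty (0.30 to 0.38 kg), one, any of them, is packed with glass slides, loose inside (0.65 to 0.91 kg).
- rack: Fixed grey rack, 384 mm along its y: four bays at 95 mm pitch, leaning 30 degrees from vertical (bay axis up and to the rack's -x). A back plate stands up to 90 mm along the case, a front lip and side fins up to 35 mm; play 5 mm in thickness, 11 mm in width. Cases go in and out along the leaning axis. Origin on the table under the row's middle, z up.
- bay0 (a point): Bay 0 of the rack: where the centre of the underside of case 0 stands when seated, on the bay's floor, 30 mm above the table. Bays 0 to 3 run from the rack's +y to its -y. (Axes: those of the rack.)
- bay1 (a point): Bay 1 of the rack: where the centre of the underside of case 1 stands when seated, on the bay's floor, 30 mm above the table. Bays 0 to 3 run from the rack's +y to its -y. (Axes: those of the rack.)
- bay2 (a point): Bay 2 of the rack: where the centre of the underside of case 2 stands when seated, on the bay's floor, 30 mm above the table. Bays 0 to 3 run from the rack's +y to its -y. (Axes: those of the rack.)
- bay3 (a point): Bay 3 of the rack: where the centre of the underside of case 3 stands when seated, on the bay's floor, 30 mm above the table. Bays 0 to 3 run from the rack's +y to its -y. (Axes: those of the rack.)
- carrier: Fixed white carrier tray, 160 by 210 mm with a 20 mm rim, with one empty upright aluminium pocket in its middle: inside 54 mm (carrier x) by 96 mm (carrier y), 4 mm walls whose tops stand 70 mm above the table, floor 10 mm above the table. Origin under its middle, z up.
- pocket (a point): Centre of the pocket's floor, 10 mm above the table; axes those of the carrier.
- jar: Bystander: glass jar with white cap, 64 mm across, 95 mm tall; origin under its middle.
- dish_stack: Bystander: stack of three culture dishes, 90 mm across, 48 mm tall; origin under its middle.

How it is judged:
At the end, for the whole second after the job is handed in: Loaded case upright (0.08 rad) on the pocket floor (underside within 4 mm of it, 14 mm of its centre), carrier bearing over 5 N from it; each empty case in its own bay (underside centre within 12 mm of the bay point, leaning 0.40 to 0.65 rad); all at rest (contact force between carrier and anything else above 5 N and ((distance between case0 and bay0 below 0.012 m and angle between case0's own z axis and vertical between 0.4 and 0.65 rad) or (horizontal distance between case0 and pocket below 0.014 m and z of case0 in the frame of carrier below 0.014 m and angle between case0's own z axis and vertical below 0.08 rad)) and ((distance between case1 and bay1 below 0.012 m and angle between case1's own z axis and vertical between 0.4 and 0.65 rad) or (horizontal distance between case1 and pocket below 0.014 m and z of case1 in the frame of carrier below 0.014 m and angle between case1's own z axis and vertical below 0.08 rad)) and ((distance between case2 and bay2 below 0.012 m and angle between case2's own z axis and vertical between 0.4 and 0.65 rad) or (horizontal distance between case2 and pocket below 0.014 m and z of case2 in the frame of carrier below 0.014 m and angle between case2's own z axis and vertical below 0.08 rad)) and ((distance between case3 and bay3 below 0.012 m and angle between case3's own z axis and vertical between 0.4 and 0.65 rad) or (horizontal distance between case3 and pocket below 0.014 m and z of case3 in the frame of carrier below 0.014 m and angle between case3's own z axis and vertical below 0.08 rad)) and linear speed of each of case0, case1, case2, case3 below 0.03 m/s); the robot touches nothing.
It fails at once if the jar is moved more than 30 mm (distance of jar from where it was at the start of the episode above 0.03 m).
It fails at once if the stack of culture dishes is moved more than 30 mm (distance of dish_stack from where it was at the start of the episode above 0.03 m).
It fails at once if a case is dropped or driven fast (over 0.4 m/s) onto the pocket floor ((horizontal distance between case0 and pocket below 0.03 m and z of case0 in the frame of carrier below 0.035 m and linear speed of case0 above 0.4 m/s) or (horizontal distance between case1 and pocket below 0.03 m and z of case1 in the frame of carrier below 0.035 m and linear speed of case1 above 0.4 m/s) or (horizontal distance between case2 and pocket below 0.03 m and z of case2 in the frame of carrier below 0.035 m and linear speed of case2 above 0.4 m/s) or (horizontal distance between case3 and pocket below 0.03 m and z of case3 in the frame of carrier below 0.035 m and linear speed of case3 above 0.4 m/s)).
It also fails if it takes over 72 s, if anything falls off the work surface, if the arm or the gripper's body presses on something with over 40 N, if the wrist force passes 120 N, or if a joint passes its speed limit or range.

### The arm

A 7-joint arm with a two-finger parallel gripper is mounted at the origin on the work surface. World frame = base frame: x ahead of the robot, y to its left, z up, the work surface at z = 0. Lengths are in m, angles in rad, forces in N, time in s.
With the tool pointing down it reaches from about 0.35 to 0.9 m from the base axis. Payload 8.1 kg.
Tool frame: the origin (TCP) lies at the very end of the fingers, on their centre line; the grasp point (between the pads) lies 19 mm behind it; z points along the fingers, y is the line along which they close (so a half turn about z gives the same grasp; the last joint's range is limited). The gripper opens to 85 mm and grips with 20 to 120 N. Pads are 22 mm wide; open, the fingers measure 114 mm over their backs; the gripper's body (76 mm by 85 mm) begins 54 mm behind the grasp point. The pads swing forward as they close: fully open they stand 13 mm farther back than shut.
Start: joints at [-1.282, 0.434, 0.025, 1.573, -0.012, 1.134, -0.075], TCP at [0.239, 0.578, 0.21] pointing down, gripper open.
Joint ranges: [-2.62, 2.62], [-0.44, 2.09], [-1.27, 1.32], [0.08, 2.57], [-1.32, 4.46], [0.12, 2], [-2.74, 2.74]. Speed limits (rad/s): [2.22, 2.22, 3.01, 3.01, 3.14, 3.14, 3.14].

### API

Orientations are given as a unit quaternion [w, x, y, z].
In Python, from cell import telemetry, get_image, job, look_for, trace, place_of gives the robot as it stands.
- The arm moves only by the tool step_arm, never from a script. Its argument "deltas" is text: rows parted by semicolons, each of 5 numbers parted by spaces: the opening, from 0 (shut) to 1 (fully open), then the shift along the tool's x, y, z each as a share of 300 mm, from -1 to 1, then the turn about the tool's z as a share of 60 degrees, from -1 to 1. In form: hand x y z yaw; .... A call has 1 to 20 rows; each row shifts and turns the commanded pose from where the row before left it, along the tool's axes as they then stand; what a row does not reach is not made up. A row lasts 1/8 s, in which the tool goes at most 62.5 mm and 10.7 degrees, less where a joint would pass 70% of its speed; a pose out of reach is approached as far as the arm can. A call with a number of a shift or a turn outside -1 to 1 is refused whole. A call with a gripper value outside its range is refused whole. The fingers move at their own pace and stop on an object; "squeeze" is the grip in N (left out, the last holds). Time passes only in rows, so rows that do not move let the fingers close. It gives the time, the measured TCP pose, the force, the opening and the grip force at its end, in the units of the state.
- telemetry.read_state(): the state, without advancing time (a new reading comes with each control period).
- get_image(name): name is "side" or "top"; returns a dict with "color" (400x640x3 uint8, blue, green, red), "fov_y" (degrees; the focal length in pixels is half the picture's height over the tangent of half this angle, whatever the lens; pixels are square), "cx", "cy" (the principal point, pixels), "world_from_camera" (4x4, takes a point from camera to world coordinates). Camera axes: x right, y down, z forward; pixel columns grow to the right and rows downward; lengths in m; the calibration is good to about 2 mm. A picture is of the moment at which its call begins. There is no depth.
- job.sign_off(): hands the job in; it is judged then, once.
Trained networks look in the newest picture that a camera, given by its name, has taken for a name from the list of things; names that differ only in an ending like _2 or _b are one class to them, and where a whole thing is asked for, a point or a joint stands for the part that bears it (a point fixed in the world has none). Each returns a list of dicts, best first, with "p" (0 to 1); they miss things now and then, are a little off and sometimes report something else, mostly with a low value. They report only what shows in the picture. A call takes as long as a camera call.
- look_for(camera, target): "rect" ([left, top, width, height] in pixels, round what is visible of it).
- trace(camera, target): "mask" (400x640 bool, what is visible of it) and "rect" ([left, top, width, height] in pixels, round what is visible of it).
- place_of(camera, target): "position" ([column, row] in pixels: a listed point, or the origin of a listed thing).
The state is a dict: "time": time; "joints": joint angles; "joint_velocities": joint speeds; "tau": joint torques, N m; "position": TCP position; "eef_rot": TCP orientation; "wrist_force": force on the tool from outside, world axes, zero at the start; "ft_torque": the same for the moment, N m; "opening": opening from 0.0 (shut) to 1.0 (fully open); "finger_force": force on a finger pad.
Only numpy, scipy, OpenCV 4.12 (cv2) and the standard library are available. Lean on these libraries where they do the work, as an engineer would, in place of code of your own. Each camera call takes 0.05 s, during which the arm holds its last target. There are 200 camera calls.

## Working session

There is one attempt and no reset: what is moved stays moved. The work goes in short steps, Python scripts to look and compute and a tool call to move; the robot and the scene stay as the last step left them, time stands still between calls to the robot, and variables do not carry over. Pictures are saved under pics/ and viewed, at most 10 in all, crops included, and the job is handed in when it is done.

Besides the shell and the picture viewer there is one more tool, called after "Call:" by a JSON object that holds its "api" and its "payload". step_arm: Moves the arm, as the interface text tells. Its arguments: {"type":"object","properties":{"deltas":{"type":"string"},"squeeze":{"type":"number"}},"required":["deltas"]}

```bash
mkdir -p pics; ls; cat > h.py <<'E'
import numpy as np, cv2
from cell import telemetry, get_image, job, look_for, trace, place_of
def cam(n):
    i=get_image(n); T=np.array(i["world_from_camera"]); f=200/np.tan(np.radians(i["fov_y"])/2)
    return i["color"],T,f,i["cx"],i["cy"]
def ray(c,p):
    _,T,f,cx,cy=c; d=T[:3,:3]@np.array([(p[0]-cx)/f,(p[1]-cy)/f,1.]); return T[:3,3],d/np.linalg.norm(d)
def atz(c,p,z):
    o,d=ray(c,p); return o+d*(z-o[2])/d[2]
def proj(c,P):
    _,T,f,cx,cy=c; q=T[:3,:3].T@(np.array(P)-T[:3,3]); return np.array([cx+f*q[0]/q[2],cy+f*q[1]/q[2]])
def tri(c1,p1,c2,p2):
    o1,d1=ray(c1,p1);o2,d2=ray(c2,p2)
    s=np.linalg.lstsq(np.c_[d1,-d2],o2-o1,rcond=None)[0]
    a=o1+d1*s[0];b=o2+d2*s[1]; return (a+b)/2,np.linalg.norm(a-b)
E
python3 - <<'E'
from h import *
np.set_printoptions(precision=3,suppress=True)
s=telemetry.read_state()
for k in s: print(k,np.round(s[k],3))
C={}
for n in("top","side"):
    C[n]=cam(n); cv2.imwrite(f"pics/{n}0.png",C[n][0]); print(n,C[n][1],C[n][2:])
for t in["case0","case1","case2","case3","bay0","bay1","bay2","bay3","rack","carrier","pocket","jar","dish_stack"]:
    P={n:place_of(n,t) for n in C}
    for n in C: print(t,n,[(np.round(r["position"]),round(r["p"],2)) for r in P[n][:4]])
    if P["top"] and P["side"]: print("   tri",*tri(C["top"],P["top"][0]["position"],C["side"],P["side"][0]["position"]))
E
```

```text
pics
time 0.0
joints [-1.282  0.435  0.025  1.574 -0.012  1.134 -0.075]
joint_velocities [ 0.    -0.    -0.002 -0.001 -0.002 -0.     0.001]
tau [  0.001 -67.047   1.025 -31.621   0.016   0.012  -0.   ]
position [0.239 0.577 0.209]
eef_rot [-0.     0.195  0.981 -0.001]
wrist_force [-0.1   -0.189  0.463]
ft_torque [0.016 0.05  0.064]
finger_force 0.0
opening 0.998
top [[-0.015 -0.996  0.083  0.504]
 [-1.     0.015 -0.001 -0.032]
 [ 0.    -0.083 -0.997  0.878]
 [ 0.     0.     0.     1.   ]] (np.float64(375.3979318336152), 322.43187761849066, 200.10721654534277)
side [[ 0.978 -0.133  0.16   0.391]
 [-0.207 -0.694  0.69  -0.746]
 [ 0.019 -0.708 -0.706  0.793]
 [ 0.     0.     0.     1.   ]] (np.float64(402.8510252001776), 319.2345668994107, 204.43524035531985)
case0 top [(array([313., 157.]), 0.71), (array([273., 172.]), 0.65), (array([233., 177.]), 0.59)]
case0 side [(array([358., 201.]), 0.77), (array([421., 271.]), 0.43)]
   tri [ 0.672 -0.012  0.034] 0.006019718273389059
case1 top [(array([313., 157.]), 0.71), (array([273., 172.]), 0.65), (array([233., 177.]), 0.59)]
case1 side [(arr
[... 1634 characters left out ...]

rack top [(array([255., 174.]), 0.57)]
rack side [(array([336., 182.]), 0.58)]
   tri [ 0.644  0.128 -0.016] 0.0017675901830249364
carrier top [(array([441., 250.]), 0.59)]
carrier side [(array([301., 320.]), 0.82)]
   tri [ 0.459 -0.307 -0.004] 0.0022136218719092686
pocket top [(array([445., 250.]), 0.65)]
pocket side [(array([298., 315.]), 0.79)]
   tri [ 0.455 -0.308  0.02 ] 0.00411477110671564
jar top [(array([351., 280.]), 0.92)]
jar side [(array([256., 246.]), 0.63)]
   tri [ 0.388 -0.094  0.008] 0.008968793242351902
dish_stack top [(array([409., 126.]), 0.82), (array([274., 168.]), 0.62)]
dish_stack side [(array([419., 269.]), 0.93)]
   tri [ 0.754 -0.241  0.01 ] 0.007239195921231334
```

View pics/top0.png

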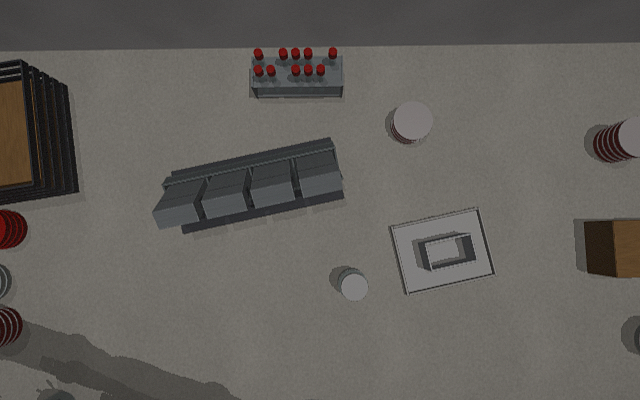

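View pics/side0.png

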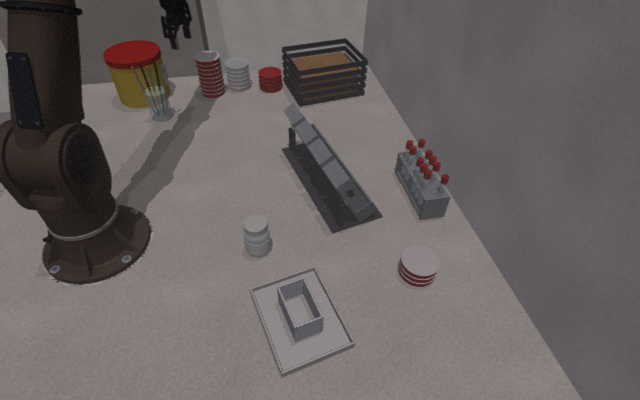

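The top view shows the rack at (165–345, 140–230), the carrier at (441,250), the jar at (352,285) and the dishes at (411,122). In the side view the cases lean towards the robot. Next I'll fit a model and overlay it.

```bash
cat >> h.py <<'E'
def case_pts(R,i,lean=np.radians(30)):
    x,y,a=R; L=np.array([[np.cos(lean),0,-np.sin(lean)],[0,1,0],[np.sin(lean),0,np.cos(lean)]])
    yw=np.array([[np.cos(a),-np.sin(a),0],[np.sin(a),np.cos(a),0],[0,0,1]])
    b=np.array([0,(1.5-i)*.095,.03])
    P=np.array([[sx*.02,sy*.04,h] for h in(0,.15) for sx,sy in((-1,-1),(1,-1),(1,1),(-1,1))])
    return (yw@((L@P.T).T+b).T).T+[x,y,0]
E
python3 - <<'E'
from h import *
from scipy.optimize import minimize
np.set_printoptions(precision=4,suppress=True)
C={n:cam(n) for n in("top","side")}
c=C["top"]
b=np.array([atz(c,r["position"],.03)[:2] for r in place_of("top","bay0")[:4]]); b=b[np.argsort(-b[:,1])]
print(b); k=np.polyfit(b[:,1],b[:,0],1); yaw=-np.arctan(k[0]); m=b.mean(0); print("rack0",m,yaw)
M={}
for n in C:
    t=trace(n,"case0"); print(n,[(r["rect"],round(r["p"],2)) for r in t])
    u=np.zeros((400,640),bool)
    for r in t:
        if r["p"]>.5 : u|=r["mask"]
    M[n]=u
def render(R,n):
    im=np.zeros((400,640),np.uint8)
    for i in range(4):
        h=cv2.convexHull(np.float32([proj(C[n],p) for p in case_pts(R,i)]))
        cv2.fillConvexPoly(im,np.int32(h*16),1,shift=4)
    return im>0
vals={n:(M[n].sum(),(M[n]&render((*m,yaw),n)).sum(),render((*m,yaw),n).sum()) for n in C};print(vals)
R=np.array([*m,yaw])
def cost(R,ns=("top","side")): return sum((M[n]^render(R,n)).sum() for n in ns)
for ns in(("top",),("side",),("top","side")):
    r=minimize(cost,R,args=(ns,),method="Nelder-Mead",options=dict(initial_simplex=R+np.vstack([np.zeros(3),np.diag([.01,.01,.05])])));print(ns,r.x,r.fun,cost(R,ns))
R=r.x; np.save("R.npy",R)
for n,(x0,y0,x1,y1) in dict(top=(145,125,345,245),side=(270,90,400,240)).items():
    s=4; im=cv2.resize(C[n][0][y0:y1,x0:x1],None,fx=s,fy=s,interpolation=cv2.INTER_CUBIC)
    im=cv2.convertScaleAbs(im,alpha=1.6)
    for i in range(4):
        q=[np.int32((proj(C[n],p)-[x0,y0]+.5)*s) for p in case_pts(R,i)]
        for a_,b_ in [(0,1),(1,2),(2,3),(3,0),(4,5),(5,6),(6,7),(7,4),(0,4),(1,5),(2,6),(3,7)]: cv2.line(im,tuple(map(int,q[a_])),tuple(map(int,q[b_])),(0,255,0) if min(a_,b_)>3 else (0,0,255),1)
    cv2.imwrite(f"pics/{n}_fit.png",im)
for n in C:
    for t in trace(n,"carrier")[:1]: print(n,cv2.minAreaRect(np.argwhere(t["mask"])[:,::-1].astype(np.float32)),t["p"])
    for t in trace(n,"jar")[:1]+trace(n,"dish_stack")[:1]: print(n,t["rect"])
E
```

```text
[[ 0.6092  0.2681]
 [ 0.6368  0.1803]
 [ 0.6447  0.0809]
 [ 0.671  -0.0157]]
rack0 [0.6404 0.1284] 0.1999226824955219
top [([154.5, 176.2, 55.5, 52.4], 0.96), ([294.2, 151.0, 47.2, 45.2], 0.93), ([250.0, 158.7, 44.3, 52.0], 0.86), ([203.8, 169.8, 49.1, 49.3], 0.64), ([391.4, 205.4, 105.6, 89.2], 0.5)]
side [([284.8, 104.2, 22.2, 23.5], 0.66), ([305.4, 138.5, 27.2, 28.3], 0.59), ([323.2, 160.6, 44.6, 53.1], 0.56), ([293.1, 121.4, 25.4, 25.3], 0.54), ([284.4, 128.8, 94.9, 103.0], 0.31)]
{'top': (np.int64(7203), np.int64(6991), np.int64(7862)), 'side': (np.int64(1877), np.int64(1871), np.int64(2180))}
('top',) [0.6381 0.1249 0.2088] 696.0 1083
('side',) [0.6364 0.1429 0.2026] 231.0 315
('top', 'side') [0.639  0.1248 0.2039] 993.0 1398
top ((442.78106689453125, 251.3626708984375), (72.13018798828125, 94.08197021484375), 77.09259033203125) 0.79
top [338.0, 266.9, 30.9, 35.3]
top [390.6, 102.0, 46.4, 38.1]
side ((302.0115661621094, 318.1204528808594), (94.90339660644531, 81.90612030029297), 68.5522689819336) 0.74
side [244.3, 210.9, 26.9, 48.7]
side [400.3, 244.8, 38.8, 43.0]
```

View pics/top_fit.png

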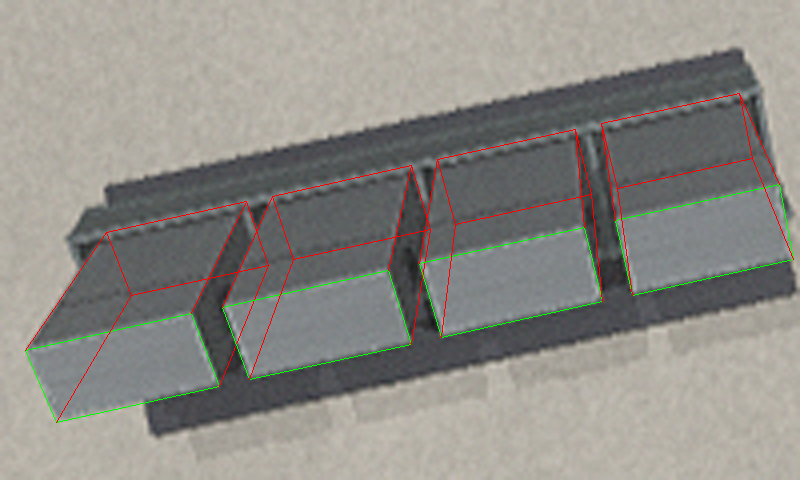

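View pics/side_fit.png

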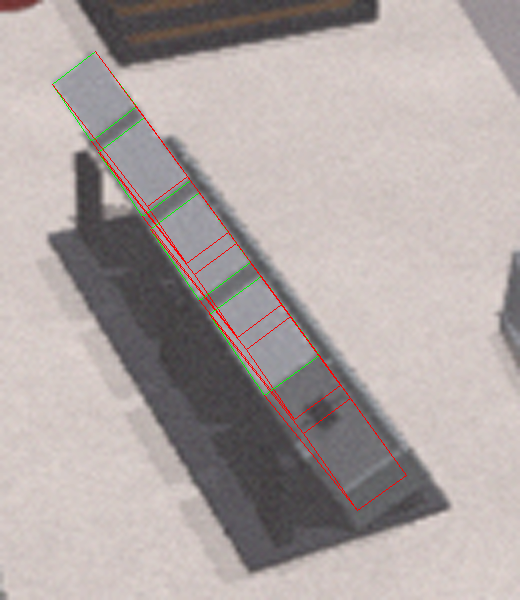

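The rack fit is good to about a pixel: the green tops lie on the image edges in both views. Next I'll fit the carrier and work out the first move.

```bash
cat >> h.py <<'E'
from scipy.spatial.transform import Rotation as Rot
def rotz(a): return np.array([[np.cos(a),-np.sin(a),0],[np.sin(a),np.cos(a),0],[0,0,1]])
def rackpt(l,F="R.npy"):
    x,y,a=np.load(F); return rotz(a)@np.array(l)+[x,y,0]
def rackloc(p,F="R.npy"):
    x,y,a=np.load(F); return rotz(a).T@(np.array(p)-[x,y,0])
def todo(target,yaw):
    "tool-frame shift (shares of 300mm) after turning; and turn (share of 60deg) so tool y = yaw's y"
    s=telemetry.read_state(); q=s["eef_rot"]; r=Rot.from_quat([*q[1:],q[0]]).as_matrix()
    d=np.arctan2(r[1,1],r[0,1])-(yaw+np.pi/2); d=(d+np.pi/2)%np.pi-np.pi/2
    e=np.array(target)-s["position"]
    print("turn",round(d/np.radians(60),4),"shift now",np.round(r.T@e/.3,4),"shift turned",np.round((r@rotz(d)).T@e/.3,4),"t",round(s["time"],2))
def st(F="R.npy"):
    s=telemetry.read_state(); print("t",round(s["time"],2),"loc",np.round(rackloc(s["position"],F),4),"z",round(s["position"][2],4),"F",np.round(s["wrist_force"],2),"M",np.round(s["ft_torque"],2),"op",round(s["opening"],3),"grip",np.round(s["finger_force"],1))
E
python3 - <<'E'
from h import *
from scipy.optimize import minimize
np.set_printoptions(precision=4,suppress=True)
C={n:cam(n) for n in("top","side")}
M={n:trace(n,"carrier")[0]["mask"] for n in C}
def pts(R):
    a=R[2]; o=[R[0],R[1],0]; B=np.array([(-1,-1),(1,-1),(1,1),(-1,1)])
    box=lambda hx,hy,z0,z1:np.array([[sx*hx,sy*hy,z] for z in(z0,z1) for sx,sy in B])@rotz(a).T+o
    return [box(.08,.105,0,.02),box(.031,.052,.01,.07)]
def render(R,n):
    im=np.zeros((400,640),np.uint8)
    for b in pts(R):
        cv2.fillConvexPoly(im,np.int32(cv2.convexHull(np.float32([proj(C[n],p) for p in b]))*16),1,shift=4)
    return im>0
def cost(R,ns=("top","side")): return sum((M[n]^render(R,n)).sum() for n in ns)
R=np.array([.459,-.307,.22])
for ns in(("top",),("side",),("top","side")):
    r=minimize(cost,R,args=(ns,),method="Nelder-Mead",options=dict(initial_simplex=R+np.vstack([np.zeros(3),np.diag([.01,.01,.05])])));print(ns,r.x,r.fun)
R=r.x; np.save("K.npy",R)
out=[]
for n,(x0,y0,x1,y1) in dict(top=(380,200,505,300),side=(240,255,365,375)).items():
    s=4; im=cv2.resize(C[n][0][y0:y1,x0:x1],None,fx=s,fy=s,interpolation=cv2.INTER_CUBIC)
    for b in pts(R):
        q=[np.int32((proj(C[n],p)-[x0,y0]+.5)*s) for p in b]
        for a_,b_ in [(0,1),(1,2),(2,3),(3,0),(4,5),(5,6),(6,7),(7,4)]: cv2.line(im,tuple(map(int,q[a_])),tuple(map(int,q[b_])),(0,200,0) if min(a_,b_)>3 else (0,0,255),1)
    out.append(im)
h=480; out=[cv2.copyMakeBorder(o,0,h-o.shape[0],0,0,cv2.BORDER_CONSTANT) for o in out]
cv2.imwrite("pics/car.png",cv2.resize(np.hstack(out),(800,384)))
a=np.load("R.npy"); todo(rackpt([-.0605,.1445,.26]),a[2])
E
```

```text
('top',) [ 0.4565 -0.3051  0.2   ] 162.0
('side',) [ 0.4564 -0.3051  0.218 ] 322.0
('top', 'side') [ 0.4569 -0.3047  0.1937] 482.0
turn -0.5689 shift now [-1.3725 -0.5997 -0.1682] shift turned [-0.7995 -1.2666 -0.1682] t 2.15
```

View pics/car.png

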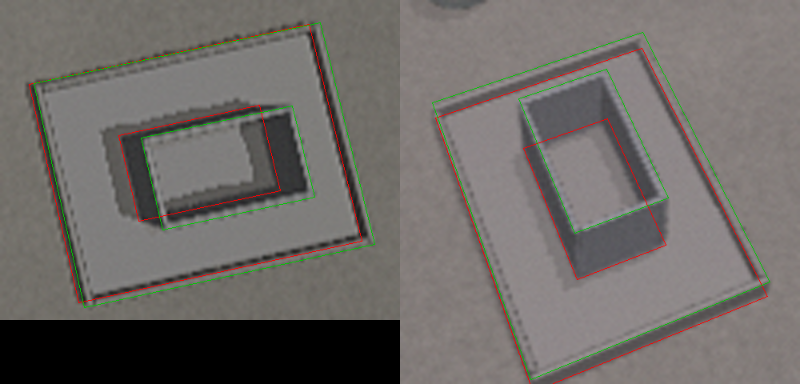

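The carrier fit is good to about 2 mm, with the pocket centred at (0.457, -0.305) and a yaw near 0.2. Moving above case 0.

Call:
{"api": "step_arm", "payload": {"deltas": "1 0 0 -0.042 -0.142; 1 0 0 -0.042 -0.142; 1 0 0 -0.042 -0.142; 1 0 0 -0.042 -0.143; 1 -0.08 -0.127 0 0; 1 -0.08 -0.127 0 0; 1 -0.08 -0.127 0 0; 1 -0.08 -0.127 0 0; 1 -0.08 -0.127 0 0; 1 -0.08 -0.127 0 0; 1 -0.08 -0.127 0 0; 1 -0.08 -0.127 0 0; 1 -0.08 -0.127 0 0; 1 -0.08 -0.127 0 0; 1 0 0 0 0; 1 0 0 0 0", "squeeze": 60}}

```text
time: 4.15
position: [0.5506, 0.2536, 0.2598]
eef_rot: [-0.0, -0.102, 0.995, 0.0]
wrist_force: [0.1, -0.2, 0.1]
opening: 0.998
finger_force: 0.0
```

```bash
python3 -c "
from h import *
st();todo(rackpt([-.0605,.1445,.19]),np.load('R.npy')[2])"
```

```text
t 4.15 loc [-0.0606  0.144   0.2598] z 0.2598 F [ 0.11 -0.23  0.08] M [ 0.01 -0.02  0.01] op 0.998 grip 0.0
turn 0.0001 shift now [-2.000e-04  1.600e-03  2.328e-01] shift turned [-2.000e-04  1.600e-03  2.328e-01] t 4.15
```

Call:
{"api": "step_arm", "payload": {"deltas": "0.98 0 0.002 0.09 0; 0.98 0 0 0.09 0; 0.98 0 0 0.09 0; 0.98 0 0 0.01 0; 0.98 0 0 0.01 0; 0.98 0 0 0.01 0; 0.98 0 0 0.01 0; 0.98 0 0 0 0"}}

```text
time: 5.15
position: [0.5508, 0.2537, 0.167]
eef_rot: [0.0, -0.102, 0.995, 0.0]
wrist_force: [0.1, 0.3, 0.4]
opening: 0.979
finger_force: 0.0
```

```bash
python3 -c "
from h import *
st();todo(rackpt([-.0605,.1445,.11]),np.load('R.npy')[2])"
```

```text
t 5.15 loc [-0.0603  0.1441  0.167 ] z 0.167 F [0.06 0.29 0.38] M [ 0.01 -0.04 -0.01] op 0.979 grip 0.0
turn 0.0 shift now [0.0007 0.0013 0.19  ] shift turned [0.0007 0.0013 0.19  ] t 5.15
```

Call:
{"api": "step_arm", "payload": {"deltas": "0.98 0 0.001 0.01 0; 0.98 0 0 0.01 0; 0.98 0 0 0.01 0; 0.98 0 0 0.01 0; 0.98 0 0 0 0"}}

```text
time: 5.78
position: [0.5505, 0.2539, 0.1546]
eef_rot: [-0.0, -0.102, 0.995, -0.0]
wrist_force: [0.8, -0.3, -0.3]
opening: 0.984
finger_force: 0.0
```

Call:
{"api": "step_arm", "payload": {"deltas": "0.98 0 0 0.015 0; 0.98 0 0 0.015 0; 0.98 0 0 0.015 0; 0.98 0 0 0.015 0; 0.98 0 0 0.02 0; 0.98 0 0 0.02 0; 0.98 0 0 0.02 0; 0.98 0 0 0.02 0; 0.98 0 0 0.01 0; 0.98 0 0 0 0"}}

```text
time: 7.02
position: [0.5505, 0.2539, 0.1096]
eef_rot: [-0.0, -0.102, 0.995, -0.0]
wrist_force: [0.6, -0.3, -0.4]
opening: 0.987
finger_force: 0.2
```

```bash
python3 -c "
from h import *
st();todo(rackpt([-.0605,.1445,.11]),np.load('R.npy')[2])"
```

```text
t 7.03 loc [-0.0605  0.1444  0.1096] z 0.1096 F [ 0.61 -0.29 -0.42] M [-0.04 -0.02 -0.02] op 0.987 grip 0.2
turn 0.0001 shift now [ 0.      0.0005 -0.0012] shift turned [ 0.      0.0005 -0.0012] t 7.03
```

Call:
{"api": "step_arm", "payload": {"deltas": "0.8 0 0 0 0; 0.8 0 0 0 0; 0.8 0 0 0 0; 0.8 0 0 0 0; 0.8 0 0 0 0", "squeeze": 80}}

```text
time: 7.65
position: [0.5508, 0.2537, 0.1107]
eef_rot: [0.0, -0.102, 0.995, -0.0]
wrist_force: [-2.6, -2.5, 5.5]
opening: 0.917
finger_force: 97.1
```

Call:
{"api": "step_arm", "payload": {"deltas": "0.8 0.004 0 -0.007 0; 0.8 0.004 0 -0.007 0; 0.8 0.004 0 -0.007 0; 0.8 0.004 0 -0.007 0; 0.8 0.003 0 -0.015 0; 0.8 0 0 -0.003 0; 0.8 0 0 0 0; 0.8 0 0 0 0"}}

```text
time: 8.65
position: [0.5449, 0.2528, 0.1235]
eef_rot: [-0.0, -0.102, 0.995, -0.0]
wrist_force: [0.1, -0.3, -3.3]
opening: 0.916
finger_force: 96.9
```

```bash
python3 -c "
from h import *
st()"
```

```text
t 8.65 loc [-0.0663  0.1444  0.1235] z 0.1235 F [ 0.08 -0.33 -3.31] M [-0.03  0.01 -0.02] op 0.916 grip 96.9
```

Case 0 weighs about 0.34 kg, so it's empty. I'll reseat it shifted 2 mm outwards to widen the gap.

Call:
{"api": "step_arm", "payload": {"deltas": "0.8 0 0.007 0.003 0; 0.8 -0.004 0 0.007 0; 0.8 -0.004 0 0.007 0; 0.8 -0.004 0 0.007 0; 0.8 -0.004 0 0.007 0; 0.8 -0.003 0 0.012 0; 0.8 0 0 0 0"}}

```text
time: 9.52
position: [0.5504, 0.2562, 0.1108]
eef_rot: [0.0, -0.102, 0.995, 0.0]
wrist_force: [-0.1, -0.9, -3.5]
opening: 0.919
finger_force: 96.7
```

```bash
python3 -c "
from h import *
st()"
```

```text
t 9.53 loc [-0.0602  0.1466  0.1108] z 0.1108 F [-0.08 -0.88 -3.47] M [-0.01  0.07  0.01] op 0.919 grip 96.7
```

Call:
{"api": "step_arm", "payload": {"deltas": "0.8 -0.002 0 0.004 0; 0.8 -0.001 0 0.002 0; 0.8 0 0 0 0"}}

```text
time: 9.9
position: [0.5507, 0.2561, 0.1107]
eef_rot: [-0.0, -0.102, 0.995, 0.0]
wrist_force: [-8.7, -4.4, 16.8]
opening: 0.914
finger_force: 99.5
```

Call:
{"api": "step_arm", "payload": {"deltas": "0.98 0 0 0 0; 0.98 0 0 0 0; 0.98 0 0 0 0; 0.98 0 0 -0.02 0; 0.98 0 0 -0.05 0; 0.98 0 0 -0.1 0; 0.98 0 0 -0.1 0; 0.98 0 0 0 0"}}

```text
time: 10.9
position: [0.5529, 0.2571, 0.1937]
eef_rot: [0.003, -0.102, 0.995, 0.001]
wrist_force: [0.2, -0.4, 0.6]
opening: 0.984
finger_force: 0.0
```

```bash
python3 -c "
from h import *
st();todo(rackpt([-.0605,.0495,.18]),np.load('R.npy')[2])"
```

```text
t 10.9 loc [-0.0575  0.147   0.1937] z 0.1937 F [ 0.2  -0.43  0.64] M [-0.01  0.01 -0.03] op 0.984 grip 0.0
turn -0.0 shift now [ 0.0101 -0.3251  0.0451] shift turned [ 0.0101 -0.3251  0.0451] t 10.9
```

Call:
{"api": "step_arm", "payload": {"deltas": "0.98 0.005 -0.1 0 0; 0.98 0.005 -0.125 0 0; 0.98 0 -0.1 0 0; 0.98 0 0 0.03 0; 0.98 0 0 0.03 0; 0.98 0 0 0.02 0; 0.98 0 0 0 0"}}

```text
time: 11.78
position: [0.5673, 0.1611, 0.1652]
eef_rot: [-0.001, -0.103, 0.995, -0.0]
wrist_force: [-0.4, -0.3, 0.2]
opening: 0.979
finger_force: 0.0
```

```bash
python3 -c "
from h import *
st();todo(rackpt([-.0605,.0495,.11]),np.load('R.npy')[2])"
```

```text
t 11.78 loc [-0.0629  0.05    0.1652] z 0.1652 F [-0.4  -0.25  0.16] M [ 0.04 -0.05 -0.05] op 0.979 grip 0.0
turn 0.0016 shift now [-0.0083 -0.0017  0.184 ] shift turned [-0.0083 -0.0017  0.184 ] t 11.78
```

Call:
{"api": "step_arm", "payload": {"deltas": "0.98 -0.004 -0.001 0.01 0.001; 0.98 -0.004 0 0.01 0; 0.98 0 0 0.01 0; 0.98 0 0 0 0"}}

```text
time: 12.28
position: [0.5702, 0.1603, 0.1567]
eef_rot: [-0.0, -0.101, 0.995, -0.0]
wrist_force: [-1.3, -0.7, 0.3]
opening: 0.984
finger_force: 0.0
```

Call:
{"api": "step_arm", "payload": {"deltas": "0.98 0 0 0.015 0; 0.98 0 0 0.015 0; 0.98 0 0 0.02 0; 0.98 0 0 0.02 0; 0.98 0 0 0.02 0; 0.98 0 0 0.02 0; 0.98 0 0 0.02 0; 0.98 0 0 0.02 0; 0.98 0 0 0 0"}}

```text
time: 13.4
position: [0.5701, 0.1603, 0.1114]
eef_rot: [-0.0, -0.101, 0.995, -0.0]
wrist_force: [0.8, -0.0, 0.4]
opening: 0.982
finger_force: 0.0
```

```bash
python3 -c "
from h import *
st();todo(rackpt([-.0605,.0495,.11]),np.load('R.npy')[2])"
```

```text
t 13.4 loc [-0.0603  0.0487  0.1114] z 0.1114 F [ 0.81 -0.05  0.4 ] M [-0.02  0.03 -0.01] op 0.982 grip 0.0
turn -0.001 shift now [0.0006 0.0028 0.0048] shift turned [0.0006 0.0028 0.0048] t 13.4
```

Call:
{"api": "step_arm", "payload": {"deltas": "0.8 0 0.002 0.004 0; 0.8 0 0 0 0; 0.8 0 0 0 0; 0.8 0 0 0 0; 0.8 0 0 0 0"}}

```text
time: 14.02
position: [0.5705, 0.1601, 0.1123]
eef_rot: [0.0, -0.101, 0.995, -0.0]
wrist_force: [-4.0, -4.4, 12.2]
opening: 0.917
finger_force: 92.4
```

Call:
{"api": "step_arm", "payload": {"deltas": "0.8 0.004 0 -0.007 0; 0.8 0.004 0 -0.007 0; 0.8 0.004 0 -0.007 0; 0.8 0.004 0 -0.007 0; 0.8 0.003 0 -0.015 0; 0.8 0 0 -0.003 0; 0.8 0 0 0 0; 0.8 0 0 0 0"}}

```text
time: 15.02
position: [0.564, 0.1597, 0.1242]
eef_rot: [-0.001, -0.101, 0.995, -0.0]
wrist_force: [-0.1, -0.2, -7.6]
opening: 0.921
finger_force: 98.3
```

```bash
python3 -c "
from h import *
st()"
```

```text
t 15.03 loc [-0.0663  0.0493  0.1242] z 0.1242 F [-0.09 -0.16 -7.61] M [-0.    0.24 -0.03] op 0.921 grip 98.3
```

Case 1 weighs about 0.78 kg, so it's the loaded one. I'll pull it fully out along the lean axis.

Call:
{"api": "step_arm", "payload": {"deltas": "0.8 0.01 0 -0.0173 0; 0.8 0.0167 0 -0.0289 0; 0.8 0.0167 0 -0.0289 0; 0.8 0.0167 0 -0.0289 0; 0.8 0.0167 0 -0.0289 0; 0.8 0.0167 0 -0.0289 0; 0.8 0.0167 0 -0.0289 0; 0.8 0.0167 0 -0.0289 0; 0.8 0.0167 0 -0.0289 0; 0.8 0.0167 0 -0.0289 0; 0.8 0 0 -0.06 0; 0.8 0 0 -0.1 0; 0.8 0 0 -0.1 0; 0.8 0 0 -0.03 0; 0.8 0 0 0 0", "squeeze": 110}}

```text
time: 16.9
position: [0.5175, 0.1501, 0.2947]
eef_rot: [0.0, -0.101, 0.995, 0.0]
wrist_force: [-0.2, -0.3, -8.2]
opening: 0.906
finger_force: 135.3
```

```bash
python3 -c "
from h import *
st();k=np.load('K.npy');todo([k[0],k[1],.29],.2)"
```

```text
t 16.9 loc [-0.1139  0.0493  0.2947] z 0.2947 F [-0.18 -0.31 -8.2 ] M [-0.03  0.2  -0.04] op 0.906 grip 135.3
turn 0.0028 shift now [ 0.5033 -1.4442  0.0155] shift turned [ 0.4991 -1.4457  0.0155] t 16.9
```

Call:
{"api": "step_arm", "payload": {"deltas": "0.8 0.02 -0.06 0 0.003; 0.8 0.042 -0.12 0 0; 0.8 0.042 -0.12 0 0; 0.8 0.042 -0.12 0 0; 0.8 0.042 -0.12 0 0; 0.8 0.042 -0.12 0 0; 0.8 0.042 -0.12 0 0; 0.8 0.042 -0.12 0 0; 0.8 0.042 -0.12 0 0; 0.8 0.042 -0.12 0 0; 0.8 0.042 -0.12 0 0; 0.8 0.042 -0.12 0 0; 0.8 0.02 -0.06 0 0; 0.8 0 0 0 0"}}

```text
time: 18.65
position: [0.4535, -0.3056, 0.2935]
eef_rot: [-0.001, -0.098, 0.995, -0.0]
wrist_force: [0.3, 0.4, -6.9]
opening: 0.91
finger_force: 135.1
```

Call:
{"api": "step_arm", "payload": {"deltas": "0.8 0 0 0 0; 0.8 0 0 0 0; 0.8 0 0 0 0", "squeeze": 50}}

```text
time: 19.02
position: [0.4559, -0.3025, 0.2948]
eef_rot: [0.0, -0.1, 0.995, 0.0]
wrist_force: [-0.6, 0.4, -7.5]
opening: 0.91
finger_force: 135.1
```

```bash
python3 -c "
from h import *
st();k=np.load('K.npy');todo([k[0],k[1],.29],.2)"
```

```text
t 19.02 loc [-0.2658 -0.3814  0.2948] z 0.2948 F [-0.61  0.45 -7.49] M [-0.05  0.16 -0.02] op 0.91 grip 135.1
turn 0.0009 shift now [-0.0017 -0.0079  0.0158] shift turned [-0.0017 -0.0079  0.0158] t 19.02
```

Call:
{"api": "step_arm", "payload": {"deltas": "0.8 0 -0.008 0.05 0; 0.8 0 0 0.08 0; 0.8 0 0 0.08 0; 0.8 0 0 0.07 0; 0.8 0 0 0.03 0; 0.8 0 0 0 0; 0.9 0 0 0 0; 0.9 0 0 0 0", "squeeze": 40}}

```text
time: 20.02
position: [0.4567, -0.3058, 0.2026]
eef_rot: [0.001, -0.1, 0.995, -0.0]
wrist_force: [-0.4, 0.1, -8.2]
opening: 0.909
finger_force: 134.9
```

```bash
python3 -c "
from h import *
st('K.npy')"
```

```text
t 20.02 loc [-0.0004 -0.001   0.2026] z 0.2026 F [-0.39  0.12 -8.19] M [-0.02  0.19 -0.01] op 0.909 grip 134.9
```

Call:
{"api": "step_arm", "payload": {"deltas": "0.915 0 0 0 0"}}

```text
time: 20.15
position: [0.4565, -0.3057, 0.2023]
eef_rot: [0.0, -0.1, 0.995, -0.0]
wrist_force: [-0.0, -0.7, -7.4]
opening: 0.916
finger_force: 90.7
```

Call:
{"api": "step_arm", "payload": {"deltas": "0.915 0 0 0 0; 0.915 0 0 0 0"}}

```text
time: 20.4
position: [0.4563, -0.3055, 0.2019]
eef_rot: [0.0, -0.1, 0.995, -0.0]
wrist_force: [0.5, -0.1, -8.1]
opening: 0.919
finger_force: 90.7
```

Call:
{"api": "step_arm", "payload": {"deltas": "0.92 0 0 0 0; 0.92 0 0 0 0"}}

```text
time: 20.65
position: [0.4563, -0.3055, 0.2018]
eef_rot: [-0.0, -0.1, 0.995, 0.0]
wrist_force: [-0.3, -0.4, -8.0]
opening: 0.926
finger_force: 69.8
```

```bash
python3 -c "
from h import *
st('K.npy')"
```

```text
t 20.65 loc [-0.0008 -0.0007  0.2018] z 0.2018 F [-0.32 -0.37 -7.97] M [-0.07  0.21  0.  ] op 0.926 grip 69.8
```

Call:
{"api": "step_arm", "payload": {"deltas": "0.924 0 0 0 0; 0.924 0 0 0 0"}}

```text
time: 20.9
position: [0.4563, -0.3055, 0.2018]
eef_rot: [0.0, -0.1, 0.995, -0.0]
wrist_force: [-0.4, 0.1, -6.9]
opening: 0.924
finger_force: 53.1
```

```bash
python3 -c "
from h import *
st('K.npy')"
```

```text
t 20.9 loc [-0.0008 -0.0007  0.2018] z 0.2018 F [-0.4   0.09 -6.9 ] M [-0.09  0.19  0.  ] op 0.924 grip 53.1
```

Call:
{"api": "step_arm", "payload": {"deltas": "0.928 0 0 0 0; 0.928 0 0 0 0"}}

```text
time: 21.15
position: [0.4563, -0.3055, 0.2018]
eef_rot: [0.0, -0.1, 0.995, 0.0]
wrist_force: [-0.8, -0.5, -7.3]
opening: 0.929
finger_force: 36.3
```

```bash
python3 -c "
from h import *
st('K.npy')
for n in('side','top'): cv2.imwrite(f'pics/p_{n}.png',cam(n)[0])
a=cv2.imread('pics/p_side.png')[130:370,180:480]
cv2.imwrite('pics/p1.png',cv2.resize(a,None,fx=2.5,fy=2.5))"
```

```text
t 21.15 loc [-0.0008 -0.0006  0.2018] z 0.2018 F [-0.76 -0.46 -7.27] M [-0.06  0.23 -0.  ] op 0.929 grip 36.3
```

View pics/p1.png

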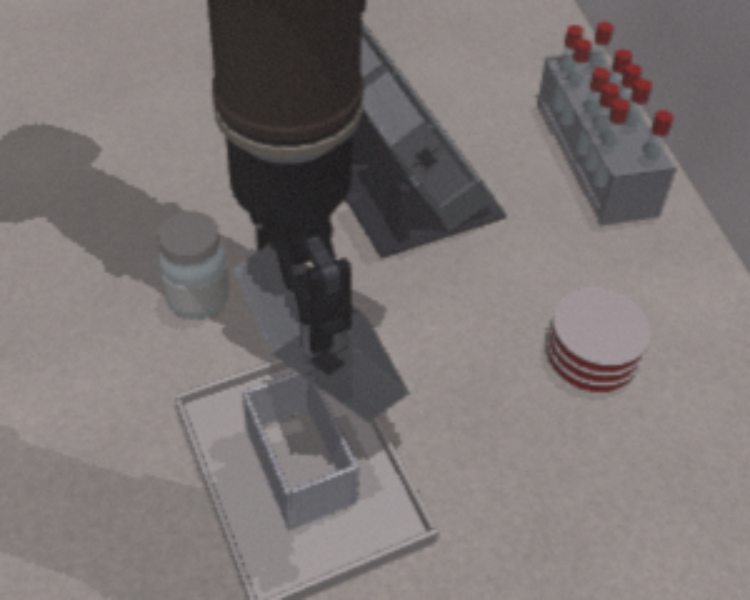

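The case in the side view (crop 230–410, 250–420) still leans about 30°. The pads hold it firmly, so I'll loosen a little more.

Call:
{"api": "step_arm", "payload": {"deltas": "0.93 0 0 0 0; 0.93 0 0 0 0", "squeeze": 20}}

```text
time: 21.5
position: [0.4562, -0.3055, 0.2018]
eef_rot: [0.0, -0.1, 0.995, 0.0]
wrist_force: [-0.1, 0.7, -7.1]
opening: 0.929
finger_force: 28.0
```

```bash
python3 -c "
from h import *
st('K.npy')"
```

```text
t 21.5 loc [-0.0008 -0.0006  0.2018] z 0.2018 F [-0.15  0.69 -7.14] M [-0.04  0.17 -0.01] op 0.929 grip 28.0
```

Call:
{"api": "step_arm", "payload": {"deltas": "0.932 0 0 0 0; 0.932 0 0 0 0"}}

```text
time: 21.75
position: [0.4562, -0.3055, 0.2018]
eef_rot: [0.0, -0.1, 0.995, 0.0]
wrist_force: [0.8, 0.5, -7.5]
opening: 0.935
finger_force: 19.6
```

```bash
python3 -c "
from h import *
st('K.npy')"
```

```text
t 21.75 loc [-0.0008 -0.0007  0.2018] z 0.2018 F [ 0.82  0.54 -7.46] M [-0.04  0.22 -0.04] op 0.935 grip 19.6
```

The pads still hold. I'll use the pocket instead: dip the low edge inside and lever the case upright against the +x wall.

Call:
{"api": "step_arm", "payload": {"deltas": "0.928 0 0 0 0; 0.928 0.04 0 0 0; 0.928 0.05 0 0 0; 0.928 0.05 0 0 0; 0.928 0.04 0 0 0; 0.928 0 0 0 0; 0.928 0 0 0.04 0; 0.928 0 0 0.04 0; 0.928 0 0 0.03 0; 0.928 0 0 0.02 0; 0.928 0 0 0 0", "squeeze": 35}}

```text
time: 23.12
position: [0.4031, -0.3161, 0.1623]
eef_rot: [-0.0, -0.1, 0.995, 0.0]
wrist_force: [-0.2, 0.2, -7.9]
opening: 0.932
finger_force: 24.8
```

```bash
python3 -c "
from h import *
st('K.npy')
for n in('side','top'): cv2.imwrite(f'pics/q_{n}.png',cam(n)[0])
a=cv2.imread('pics/q_side.png')[200:360,220:420];b=cv2.imread('pics/q_top.png')[180:340,350:550]
cv2.imwrite('pics/q1.png',cv2.resize(np.vstack([a,b])if 0 else np.hstack([a,b]),None,fx=2,fy=2,interpolation=cv2.INTER_CUBIC))"
```

```text
t 23.12 loc [-0.055  -0.0008  0.1623] z 0.1623 F [-0.19  0.23 -7.9 ] M [-0.06  0.23 -0.03] op 0.932 grip 24.8
```

View pics/q1.png

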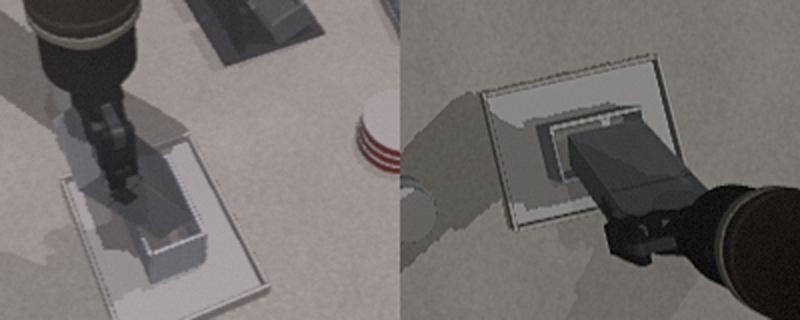

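The pictures show the bottom edge over the pocket opening (top crop: case edge (570,135)–(645,115) inside pocket (550,125)–(665,105)). I'll dip it in.

Call:
{"api": "step_arm", "payload": {"deltas": "0.928 0 0 0.02 0; 0.928 0 0 0.02 0; 0.928 0 0 0.02 0; 0.928 0 0 0.018 0; 0.928 0 0 0 0"}}

```text
time: 23.85
position: [0.4035, -0.3161, 0.1391]
eef_rot: [0.0, -0.1, 0.995, 0.0]
wrist_force: [1.2, -0.2, -7.6]
opening: 0.934
finger_force: 24.8
```

```bash
python3 -c "
from h import *
st('K.npy')"
```

```text
t 23.85 loc [-0.0546 -0.0009  0.1391] z 0.1391 F [ 1.15 -0.22 -7.65] M [ 0.06 -0.02  0.04] op 0.934 grip 24.8
```

Call:
{"api": "step_arm", "payload": {"deltas": "0.928 -0.01 0 0 0; 0.928 -0.01 0 0.005 0; 0.928 -0.01 0 0.01 0; 0.928 -0.01 0 0.005 0; 0.928 0 0 0 0"}}

```text
time: 24.48
position: [0.4152, -0.3137, 0.1332]
eef_rot: [-0.0, -0.1, 0.995, 0.0]
wrist_force: [-1.3, -0.4, -7.7]
opening: 0.933
finger_force: 24.5
```

```bash
python3 -c "
from h import *
st('K.npy')"
```

```text
t 24.48 loc [-0.0427 -0.0008  0.1332] z 0.1332 F [-1.33 -0.45 -7.69] M [-0.01  0.35  0.01] op 0.933 grip 24.5
```

Call:
{"api": "step_arm", "payload": {"deltas": "0.928 -0.01 0 0 0; 0.928 -0.01 0 0 0; 0.928 -0.01 0 0 0; 0.928 -0.01 0 0 0; 0.928 -0.01 0 0 0; 0.928 0 0 0 0"}}

```text
time: 25.22
position: [0.4301, -0.3108, 0.1334]
eef_rot: [0.0, -0.1, 0.995, -0.0]
wrist_force: [-1.0, -0.2, -7.5]
opening: 0.931
finger_force: 24.2
```

```bash
python3 -c "
from h import *
st('K.npy')"
```

```text
t 25.23 loc [-0.0274 -0.0008  0.1334] z 0.1334 F [-1.02 -0.18 -7.52] M [-0.16  0.33  0.04] op 0.931 grip 24.2
```

Call:
{"api": "step_arm", "payload": {"deltas": "0.928 -0.01 0 0 0; 0.928 -0.01 0 0 0; 0.928 -0.01 0 0 0; 0.928 -0.01 0 0 0; 0.928 -0.01 0 0 0; 0.928 0 0 0 0"}}

```text
time: 25.98
position: [0.4448, -0.3078, 0.1334]
eef_rot: [0.0, -0.1, 0.995, -0.0]
wrist_force: [-0.8, -0.9, -7.8]
opening: 0.93
finger_force: 23.9
```

```bash
python3 -c "
from h import *
st('K.npy')"
```

```text
t 25.98 loc [-0.0125 -0.0007  0.1334] z 0.1334 F [-0.81 -0.93 -7.76] M [-0.13  0.44  0.  ] op 0.93 grip 23.9
```

Call:
{"api": "step_arm", "payload": {"deltas": "0.928 -0.01 0 0 0; 0.928 -0.01 0 0 0; 0.928 -0.01 0 0 0; 0.928 -0.01 0 0 0; 0.928 -0.01 0 0 0; 0.928 -0.01 0 0 0; 0.928 0 0 0 0"}}

```text
time: 26.85
position: [0.4624, -0.3042, 0.1334]
eef_rot: [0.0, -0.1, 0.995, -0.0]
wrist_force: [-0.9, -1.2, -7.1]
opening: 0.932
finger_force: 23.5
```

```bash
python3 -c "
from h import *
st('K.npy')
for n in('side','top'): cv2.imwrite(f'pics/r_{n}.png',cam(n)[0])
a=cv2.imread('pics/r_side.png')[200:360,220:420];b=cv2.imread('pics/r_top.png')[180:340,350:550]
cv2.imwrite('pics/r1.png',cv2.resize(np.hstack([a,b]),None,fx=2,fy=2,interpolation=cv2.INTER_CUBIC))"
```

```text
t 26.85 loc [ 0.0055 -0.0006  0.1334] z 0.1334 F [-0.94 -1.23 -7.07] M [-0.18  0.47  0.05] op 0.932 grip 23.5
```

View pics/r1.png

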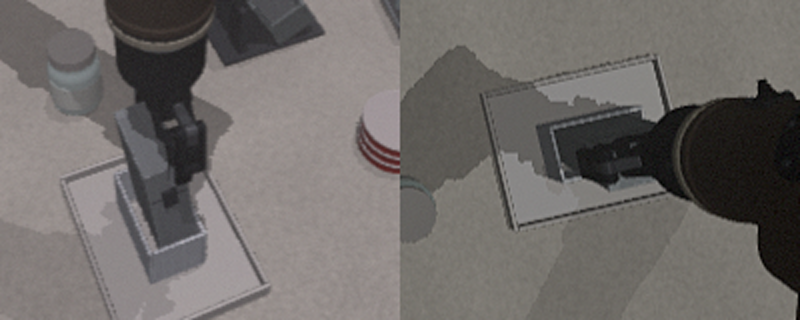

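The case now stands nearly upright inside the pocket. I'll centre it slightly and lower it gently.

Call:
{"api": "step_arm", "payload": {"deltas": "0.928 0.006 0 0 0; 0.928 0.006 0 0 0; 0.928 0 0 0.01 0; 0.928 0 0 0.01 0; 0.928 0 0 0.01 0; 0.928 0 0 0.01 0; 0.928 0 0 0.01 0; 0.928 0 0 0.01 0; 0.928 0 0 0 0"}}

```text
time: 28.08
position: [0.4584, -0.3049, 0.1152]
eef_rot: [-0.0, -0.1, 0.995, 0.0]
wrist_force: [0.8, 1.0, -6.8]
opening: 0.932
finger_force: 23.6
```

```bash
python3 -c "
from h import *
st('K.npy')"
```

```text
t 28.07 loc [ 0.0015 -0.0005  0.1152] z 0.1152 F [ 0.81  1.   -6.76] M [ 0.02 -0.05 -0.  ] op 0.932 grip 23.6
```

Call:
{"api": "step_arm", "payload": {"deltas": "0.928 0 0 0.005 0; 0.928 0 0 0.005 0; 0.928 0 0 0.005 0; 0.928 0 0 0 0"}}

```text
time: 28.58
position: [0.4585, -0.305, 0.1108]
eef_rot: [-0.0, -0.1, 0.995, 0.0]
wrist_force: [-0.1, -0.4, -8.7]
opening: 0.928
finger_force: 23.7
```

```bash
python3 -c "
from h import *
st('K.npy')"
```

```text
t 28.57 loc [ 0.0016 -0.0006  0.1108] z 0.1108 F [-0.08 -0.43 -8.72] M [ 0.   -0.06  0.03] op 0.928 grip 23.7
```

Not on the floor yet. Continuing slowly.

Call:
{"api": "step_arm", "payload": {"deltas": "0.928 0 0 0.005 0; 0.928 0 0 0.005 0; 0.928 0 0 0 0"}}

```text
time: 28.95
position: [0.4594, -0.305, 0.1088]
eef_rot: [0.001, -0.1, 0.995, -0.0]
wrist_force: [-1.4, 2.6, 4.0]
opening: 0.932
finger_force: 25.2
```

Call:
{"api": "step_arm", "payload": {"deltas": "0.928 0 0 0.004 0; 0.928 0 0 0.004 0; 0.928 0 0 0 0"}}

```text
time: 29.32
position: [0.4615, -0.305, 0.1082]
eef_rot: [0.003, -0.1, 0.995, -0.001]
wrist_force: [0.3, 7.1, 19.9]
opening: 0.933
finger_force: 27.5
```

Call:
{"api": "step_arm", "payload": {"deltas": "0.93 0 0 -0.003 0; 0.935 0 0 0 0; 0.94 0 0 0 0; 0.97 0 0 0 0; 0.99 0 0 0 0; 0.99 0 0 0 0; 0.99 0 0 0 0"}}

```text
time: 30.2
position: [0.4585, -0.3051, 0.1063]
eef_rot: [-0.0, -0.1, 0.995, 0.0]
wrist_force: [0.5, 0.5, 0.1]
opening: 0.988
finger_force: 0.0
```

```bash
python3 -c "
from h import *
st('K.npy')"
```

```text
t 30.2 loc [ 0.0015 -0.0007  0.1063] z 0.1063 F [0.49 0.52 0.06] M [-0.03 -0.02  0.03] op 0.988 grip 0.0
```

Call:
{"api": "step_arm", "payload": {"deltas": "0.99 0 0 -0.02 0; 0.99 0 0 -0.05 0; 0.99 0 0 -0.1 0; 0.99 0 0 -0.15 0; 0.99 0 0 -0.15 0; 0.99 0.15 0 -0.1 0; 0.99 0.19 0 0 0; 0.99 0.19 0 0 0; 0.99 0.1 0 0 0; 0.99 0 0 0 0"}}

```text
time: 31.45
position: [0.271, -0.3434, 0.2787]
eef_rot: [0.001, -0.098, 0.995, -0.0]
wrist_force: [0.4, -0.0, -0.2]
opening: 0.992
finger_force: 0.0
```

```bash
cat > chk.py <<'E'
from h import *
np.set_printoptions(precision=4,suppress=True)
st('K.npy')
C={n:cam(n) for n in("top","side")}
for n in C: cv2.imwrite(f"pics/f_{n}.png",C[n][0])
k=np.load("K.npy"); up=lambda dx,dy:np.array([[sx*.02,sy*.04,h] for h in(.01,.16) for sx,sy in((-1,-1),(1,-1),(1,1),(-1,1))])@rotz(k[2]).T+[k[0]+dx,k[1]+dy,0]
out=[]
for n,(x0,y0) in dict(top=(395,190),side=(240,230)).items():
    s=4; im=cv2.resize(C[n][0][y0:y0+125,x0:x0+100],None,fx=s,fy=s,interpolation=cv2.INTER_CUBIC); im=cv2.convertScaleAbs(im,alpha=1.4)
    q=[np.int32((proj(C[n],p)-[x0,y0]+.5)*s) for p in up(0,0)]
    for a,b in [(4,5),(5,6),(6,7),(7,4),(0,4),(1,5),(2,6),(3,7)]: cv2.line(im,tuple(map(int,q[a])),tuple(map(int,q[b])),(0,255,0),1)
    out.append(im)
cv2.imwrite("pics/f1.png",np.hstack(out))
out=[]
for n,(x0,y0) in dict(top=(145,135),side=(275,100)).items():
    s=2; im=cv2.resize(C[n][0][y0:y0+140,x0:x0+200],None,fx=s,fy=s,interpolation=cv2.INTER_CUBIC); im=cv2.convertScaleAbs(im,alpha=1.6)
    for i in(0,2,3):
        q=[np.int32((proj(C[n],p)-[x0,y0]+.5)*s) for p in case_pts(np.load("R.npy"),i)]
        for a,b in [(4,5),(5,6),(6,7),(7,4)]: cv2.line(im,tuple(map(int,q[a])),tuple(map(int,q[b])),(0,255,0),1)
    out.append(im)
cv2.imwrite("pics/f2.png",np.hstack(out))
E
python3 chk.py
```

```text
t 31.45 loc [-0.1898 -0.0022  0.2787] z 0.2787 F [ 0.38 -0.01 -0.22] M [ 0.01  0.01 -0.01] op 0.992 grip 0.0
```

View pics/f1.png

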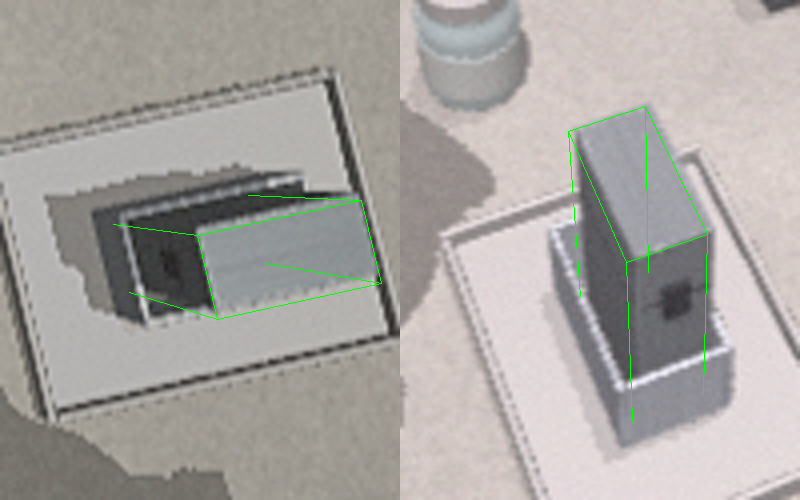

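View pics/f2.png

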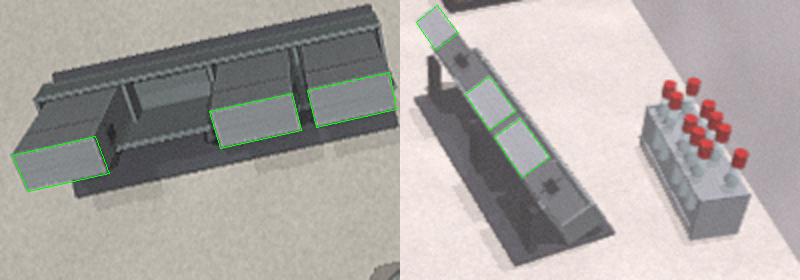

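The loaded case fits the upright, on-the-floor model outline in both views, and cases 0, 2 and 3 lie on their seated outlines. Handing in.

```bash
python3 -c "
from h import *
print(job.sign_off())"
```

```text
the job is handed in; nothing more can be done
None
```

Case 1 was the loaded one (about 0.78 kg): it stands upright on the pocket floor, cases 0, 2 and 3 are seated in their own bays, the jar and dishes were never touched, and the job is handed in, though sign-off returned no verdict.

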